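# Slip-test friction shoes on the tilting board and clear off the slippery ones

## Task

Slip-test the three friction shoes: lift the board by its bar to about 20 degrees, so that the worn shoes slide down to the fence while the good ones stay put, and gently let it down flat again. Then push every shoe that slid down along the fence onto the reject ledge beside the board, so that it stands flat and wholly on the ledge, and leave every shoe that stuck where it is on the board. Do not tilt the board past 27 degrees, do not let it drop, and leave the other things on the bench alone.

Things in the scene. Friction and masses are not known exactly. Their poses are not given: they have to be found in the camera images.
- stand: Slip-test stand, fixed. Origin on the bench; x level up the board (away from the hinge), y left across it, z up. Hinge axis along y at x -200, z 36 mm. Flat grey board: x -200 to 35, y -95 to 95, top face at z 44 mm, sides without rims; a fence along its low edge, a lifting bar over its high end. Fixed reject ledge right (-y) of its low end.
- board (a joint): Tilt of the board in rad: 0 is flat (it then rests on two rubber stops), it grows as the end with the bar is lifted, up to 0.75. The hinge is nearly free: the board (0.8 kg) falls back when let go; lifting it at the bar takes about 8 N. Lift slowly.
- board_low (a point): Middle of the low edge of the board's top face; x up the slope, y left, z out of the face (moves with the board). The fence fills x 0 to 6 mm over the whole width, 14 mm high. A slid shoe rests on it with its centre at x = 41 mm; one that sticks stays near x = 160 mm. Worn shoes start to slide at 7 to 11 degrees, good ones hold past 32 degrees.
- bar (a point): Middle of the round steel lifting bar on the board: 12 mm diameter, 115 mm long, along the stand's y axis, a bent rod at each end. It lies 255 mm up the board from the hinge axis and 63 mm off it (55 mm above the board's top face), circles about the hinge axis and turns in the fingers as the board tilts.
- ledge (a point): Centre of the top face of the fixed reject ledge, with the stand's axes. The face spans +-67 mm in y (a 2 mm gap parts it from the board) and x -35 to +47 mm, 1 mm below the flat board's top face. The fence goes on along its near side in line with the board's; a lip as high closes its right end; left and far sides are open.
- shoe_a: One of three friction shoes that look alike, linings worn or good (the test tells which). Dark steel plate 70 mm (x) by 44 mm (y) on a lining, 15 mm high together; on top a lug 36 mm along x, 10 thick, 16 high. 0.26 kg. Origin: centre of the underside. Starts on the upper board, x up the board, in one of three lanes at board y -62, 0 or 62 mm.
- shoe_b: Another friction shoe, same look and size as shoe_a.
- shoe_c: Another friction shoe, same look and size as shoe_a.
- spray_can: White aerosol can standing on the bench, 151 mm high; a bystander.
- cam_carrier: Grey turned part lying on the bench, 100 x 42 x 39 mm; a bystander.
- pliers: Combination pliers with yellow grips lying on the bench, 168 mm long; a bystander.
- spindle: Black ribbed spindle lying on the bench, 210 mm long; a bystander.
- sleeve: Black flanged sleeve standing on the bench, 37 mm diameter, 90 mm high; a bystander.
- box_spanner: Tubular box spanner lying on the bench, 150 mm long; a bystander.
Not all that is in view belongs to the job. What is shaped like the shoe_c but blue or red is not meant.

How it is judged (in metres and radians):
On the way, in this order (a step that is already met when the one before it is completed fails the run):
1. the board starts to rise (past 0.06 rad) with all three shoes still at their upper places (value of joint board above 0.06 rad and x of each of shoe_a, shoe_b, shoe_c in the frame of board_low above 0.115 m), for 0.02 s.
2. the board is tilted to about 20 degrees (15 to 27) and the worn shoes have slid to the fence (value of joint board between 0.262 and 0.471 rad and x of each of shoe_b, shoe_c in the frame of board_low below 0.06 m), for 0.2 s.
3. the board is flat again (value of joint board below 0.03 rad), for 0.2 s.
At the end, for the whole second after the job is handed in: The board lies flat (under 0.03 rad). Each shoe that slid stands flat and at rest on the reject ledge, centre at least 13 mm inside its left edge and within 22 mm of its middle along x. The shoe that stuck is flat on the board within 30 mm of its start (value of joint board below 0.03 rad and y of shoe_b in the frame of ledge between -0.067 and 0.054 m and y of shoe_c in the frame of ledge between -0.067 and 0.054 m and x of shoe_b in the frame of ledge between -0.022 and 0.022 m and x of shoe_c in the frame of ledge between -0.022 and 0.022 m and z of shoe_b in the frame of ledge between -0.006 and 0.006 m and z of shoe_c in the frame of ledge between -0.006 and 0.006 m and angle between each of shoe_b, shoe_c, shoe_a's own z axis and vertical below 0.1 rad and x of shoe_a in the frame of board_low between 0.12 and 0.2 m and distance of shoe_a from where it was at the start of the episode below 0.03 m and linear speed of each of shoe_b, shoe_c below 0.02 m/s); the robot touches nothing.
It fails at once if the board is tilted well past 27 degrees (28.5) (value of joint board above 0.497 rad).
It fails at once if the board is dropped (falls faster than 1.5 rad/s) (velocity of joint board below -1.5 rad/s).
It fails at once if the shoe that sticks is pushed down the board (x of shoe_a in the frame of board_low below 0.11 m).
It fails at once if a bystander is moved more than 40 mm (distance of any of spray_can, cam_carrier, pliers, spindle, sleeve, box_spanner from where it was at the start of the episode above 0.04 m).
It also fails if it takes over 58 s, if anything falls off the work surface, if the arm or the gripper's body presses on something with over 40 N, if the wrist force passes 120 N, or if a joint passes its speed limit or range.

## Robot

A 7-joint arm with a two-finger parallel gripper is mounted at the origin on a cart in front of the work surface, level with it; the furniture and walls round the work are solid. World frame = base frame: x ahead of the robot, y to its left, z up, the work surface at z = 0. Lengths are in mm, angles in degrees, forces in N, time in s.
With the tool pointing down it reaches from about 400 to 900 mm from the base axis. Payload 5.6 kg.
Tool frame: the origin (TCP) lies at the very end of the fingers, on their centre line; the grasp point (between the pads) lies 19 mm behind it; z points along the fingers, x is the direction in which the jaws open and shut, and the axes are right-handed (so a half turn about z gives the same grasp; the last joint's range is limited). The gripper opens to 92 mm and grips with 3 to 60 N. Pads are 20 mm wide; open, the fingers measure 128 mm over their backs; the gripper's body (75 mm by 189 mm) begins 69 mm behind the grasp point.
Start: joints at [-75.688, 26.786, -0.665, 91.828, 0.344, 61.387, -3.226], TCP at [187.654, 622.33, 214.592] pointing down, gripper open.
Joint ranges: [-144.91, 144.91], [-17.63, 115.5], [-89.93, 88.59], [15.96, 139.68], [-74.01, 254.01], [8.47, 105.57], [-167.45, 167.45]. Speed limits (degrees/s): [147.25, 147.25, 180, 180, 180, 180, 180].

## Interface

Orientations are given as a 3x3 rotation matrix whose columns are the frame's x, y, z axes.
In Python, from cell import env gives the robot as it stands.
- The arm moves only by the tool drive_tool, never from a script. Its argument "rows" is a list of rows, each a list of 6 numbers: the shift along the tool's x, y, z in cm, then the turn, a rotation vector about the tool's x, y, z in degrees. In form: [[dx, dy, dz, rx, ry, rz], ...]. A call has 1 to 20 rows; each row is the pose to reach, as a shift and turn from the pose commanded when the call began, along the tool's axes at that moment; what a row does not reach only later rows make up. A row lasts 1/12 s, in which the tool goes at most 41.7 mm and 7.16 degrees, less where a joint would pass 70% of its speed; a pose out of reach is approached as far as the arm can. A call with a gripper value outside its range is refused whole. "hand" is the gripper command: -1 is shut, 1 is fully open, values between are in proportion, set as the call begins (left out, the last holds). The fingers move at their own pace and stop on an object; "newtons" is the grip in N (left out, the last holds). Time passes only in rows, so rows that repeat a pose let the fingers close. It gives the time, the measured TCP pose, the force and the opening at its end, in the units of the state.
- env.read_state(): the state, without advancing time (a new reading comes with each control period).
- env.capture(name): name is "scene" or "top" or "wrist"; returns a dict with "pixels" (384x512x3 uint8, red, green, blue), "fx", "fy", "cx", "cy" (pixels), "rvec" (rotation vector, rad) and "tvec" (3), from world to camera coordinates, as OpenCV has them. Camera axes: x right, y down, z forward; pixel columns grow to the right and rows downward; lengths in mm; the calibration is good to about 2 mm. The wrist camera is an equidistant fisheye: a pixel r from the principal point sees the ray r / f radians off the axis. A picture is of the moment at which its call begins. There is no depth.
- env.finish_job(): hands the job in, once; it reports no verdict.
The state is a dict: "t": time; "joint_pos": joint angles; "dq": joint speeds; "joint_efforts": joint torques, N m; "tcp_pos": TCP position; "tool_rot": TCP orientation; "contact_force": force on the tool from outside, world axes, zero at the start; "wrist_torque": the same for the moment, N m; "opening": finger opening in mm.
Only numpy, scipy, OpenCV 4.12 (cv2) and the standard library are available. Lean on these libraries where they do the work, as an engineer would, in place of code of your own. Each camera call takes 0.05 s, during which the arm holds its last target.

## Working session

There is one attempt and no reset: what is moved stays moved. The work goes in short steps, Python scripts to look and compute and a tool call to move; the robot and the scene stay as the last step left them, time stands still between calls to the robot, and variables do not carry over. Pictures are saved under pics/ and viewed, and the job is handed in when it is done.

Besides the shell and the picture viewer there is one more tool, called after "Request:" as name([rows], argument=value, ...), one row to a line, values as JSON. drive_tool: Moves the arm, as the interface text tells. Its arguments: {"type":"object","properties":{"rows":{"type":"array","items":{"type":"array","items":{"type":"number"}}},"hand":{"type":"number"},"newtons":{"type":"number"}},"required":["rows"]}

```bash
ls; mkdir -p pics
python3 - <<'E'
from cell import env
import cv2
s=env.read_state()
for k,v in s.items(): print(k,v)
for n in("scene","top","wrist"):
    c=env.capture(n); cv2.imwrite(f"pics/{n}0.png",c["pixels"][:,:,::-1]); print(n,c["fx"],c["fy"],c["cx"],c["cy"],c["rvec"],c["tvec"])
E
```

```text
pics
t 0.0
joint_pos [-75.68911779  26.83578495  -0.6645914   91.88023537   0.34338211
  61.38787727  -3.22700994]
dq [ 0.04858897 -0.05540966 -0.03575107  0.04255453  0.10562409 -0.06519336
  0.01396986]
joint_efforts [-7.38614181e-04 -5.20580292e+01 -1.26646829e-02 -2.43738163e+01
 -5.65491663e-02  1.74966082e-02  1.54046570e-04]
tcp_pos [187.49318406 621.75809118 213.64774947]
tool_rot [[ 2.88695499e-01  9.57420885e-01 -3.97475507e-04]
 [ 9.57419322e-01 -2.88695748e-01 -1.73388215e-03]
 [-1.77480447e-03  1.20013241e-04 -9.99998418e-01]]
contact_force [ 0.57079265  0.13460231 -0.37699151]
wrist_torque [ 0.03971461  0.01522651 -0.04791039]
opening 91.75706156746998
scene 494.2674352270082 494.2674352270082 257.8811000199454 193.02829490464532 [ 2.06626523 -1.15041624  0.51417571] [-319.36169472  397.35393555 1204.2881591 ]
top 455.9292329757058 455.9292329757058 246.18791921478135 186.30055148854015 [ 2.13653687 -2.18613125  0.10989135] [   6.3563021   591.71463675 1379.49605932]
wrist 297.3186396354542 297.3186396354542 254.9169813752552 192.8249176951137 [-2.33652068 -1.7361475  -0.23625479] [-649.13401579  -31.38503269  392.9484436 ]
```

View pics/scene0.png

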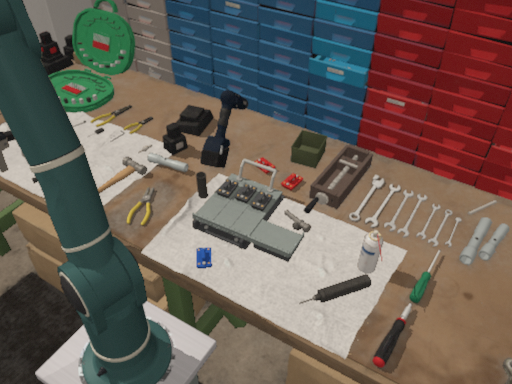

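View pics/top0.png

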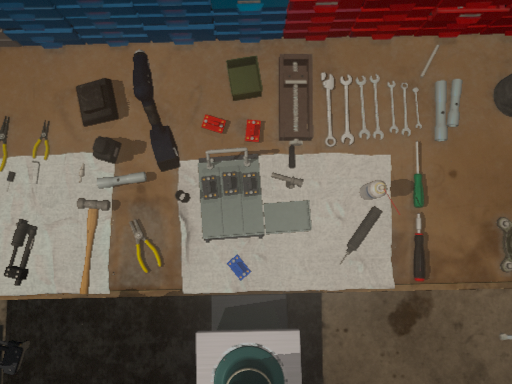

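View pics/wrist0.png

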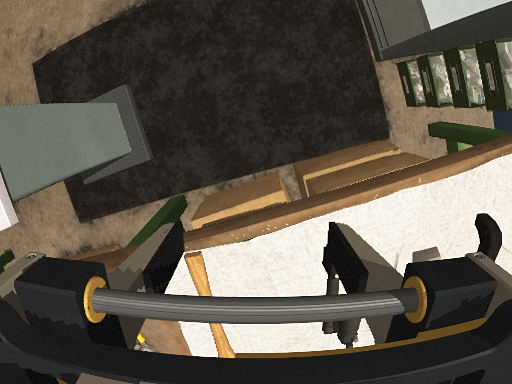

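```bash
cat > h.py <<'E'
from cell import env
import cv2, numpy as np
def cam(n):
    c=env.capture(n); c["R"]=cv2.Rodrigues(np.array(c["rvec"],float))[0]; c["t"]=np.array(c["tvec"],float); c["n"]=n; return c
def ray(c,u,v):
    x=(u-c["cx"])/c["fx"]; y=(v-c["cy"])/c["fy"]
    if c["n"]=="wrist":
        r=np.hypot(x,y); k=np.sin(r)/r if r>1e-9 else 1; d=np.array([x*k,y*k,np.cos(r)])
    else: d=np.array([x,y,1.])
    return -c["R"].T@c["t"], c["R"].T@d
def onz(c,u,v,z):
    o,d=ray(c,u,v); return o+d*(z-o[2])/d[2]
def proj(c,P):
    p=c["R"]@np.array(P,float)+c["t"]
    if c["n"]=="wrist":
        th=np.arctan2(np.hypot(p[0],p[1]),p[2]); a=np.arctan2(p[1],p[0]); return c["cx"]+c["fx"]*th*np.cos(a), c["cy"]+c["fy"]*th*np.sin(a)
    return c["cx"]+c["fx"]*p[0]/p[2], c["cy"]+c["fy"]*p[1]/p[2]
def save(c,name,box=None,s=1):
    im=c["pixels"][:,:,::-1]
    if box: im=im[box[1]:box[3],box[0]:box[2]]
    cv2.imwrite("pics/"+name,cv2.resize(im,None,fx=s,fy=s,interpolation=cv2.INTER_CUBIC))
E
python3 - <<'E'
from h import *
c=cam("top"); save(c,"top1.png",(170,130,320,250),5)
print("campos",-c["R"].T@c["t"])
for q in [(201,161),(261,161),(204,239),(264,236),(311,201),(311,231),(229,153)]: print(q,onz(c,*q,44).round(1))
c=cam("scene"); save(c,"scene1.png",(180,140,330,270),5)
E
```

```text
campos [ 437.47807943  -16.4311937  1435.79905888]
(201, 161) [672.4 130.7  44. ]
(261, 161) [668.  -54.8  44. ]
(204, 239) [432.6 124.3  44. ]
(264, 236) [437.5 -57.9  44. ]
(311, 201) [ 540.6 -204.3   44. ]
(311, 231) [ 449.4 -200.9   44. ]
(229, 153) [695.4  43.6  44. ]
```

View pics/top1.png

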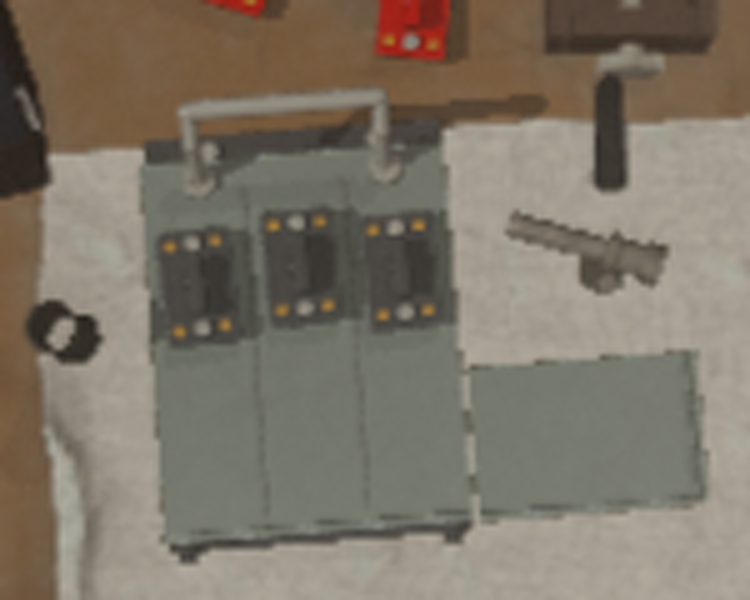

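View pics/scene1.png

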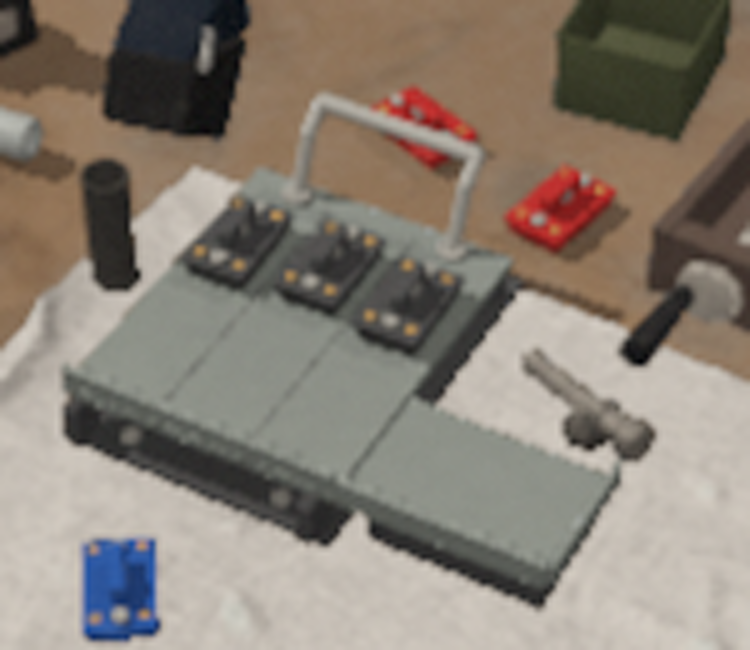

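```bash
cat >> h.py <<'E'
def fit2(M,W):
    M=np.array(M,float);W=np.array(W,float);m=M.mean(0);w=W.mean(0)
    H=(M-m).T@(W-w); a=np.arctan2(H[0,1]-H[1,0],H[0,0]+H[1,1]); R=np.array([[np.cos(a),-np.sin(a)],[np.sin(a),np.cos(a)]])
    t=w-R@m; return a,t,W-(M@R.T+t)
def tri(c1,p1,c2,p2):
    o1,d1=ray(c1,*p1);o2,d2=ray(c2,*p2)
    s=np.linalg.lstsq(np.c_[d1,-d2],o2-o1,rcond=None)[0]; a=o1+d1*s[0];b=o2+d2*s[1]; return (a+b)/2,np.linalg.norm(a-b)
E
python3 - <<'E'
from h import *
c=cam("top"); s=cam("scene")
T=lambda u,v:(170+u/5-.4,130+v/5-.4)
pts=[((35,95,44),(143,165)),((35,-95,44),(443,152)),((-200,95,58),(163,538)),((-200,-95,58),(468,521)),((-112,-97,43),(470,367)),((-112,-231,43),(690,350))]
W=[onz(c,*T(*p),m[2])[:2] for m,p in pts]
a,t,r=fit2([m[:2] for m,_ in pts],W); print(np.degrees(a),t);print(r.round(1))
S=lambda u,v:(180+u/5-.4,140+v/5-.4)
pts2=[((35,-95,44),(515,258)),((-200,95,58),(65,375)),((-200,-95,58),(345,487)),((-112,-97,43),(418,400)),((-112,-231,43),(615,478))]
W=[onz(s,*S(*p),m[2])[:2] for m,p in pts2]
a2,t2,r=fit2([m[:2] for m,_ in pts2],W); print(np.degrees(a2),t2);print(r.round(1))
for p,q in [((185,107),(320,102)),((380,95),(480,155))]: print("bar",tri(c,T(*p),s,S(*q)))
R=np.array([[np.cos(a),-np.sin(a)],[np.sin(a),np.cos(a)]])
print("bar model",R@[55,0]+t, "ends",R@[55,57.5]+t,R@[55,-57.5]+t)
# shoes: lug top centre z=44+31 
for p in [(203,287),(300,266),(400,267)]:
    w=onz(c,*T(*p),59)[:2]; print("shoe plate ctr stand",R.T@(w-t), "world",w)
E
```

```text
3.13473791720337 [639.91367349  45.04882714]
[[-2.1 -2.4]
 [-8.8  1.7]
 [ 3.1 -0.7]
 [-1.3  5.5]
 [ 4.5 -1.5]
 [ 4.5 -2.5]]
4.6836210476750315 [638.27124957  43.91009513]
[[-0.8 -0.5]
 [ 0.6 -0.2]
 [-3.  -2.7]
 [ 4.   0.5]
 [-0.8  3. ]]
bar (array([693.21731628, 108.02466246,  96.99437819]), np.float64(0.07188458286693793))
bar (array([697.66077878,  -9.28204114, 100.09557198]), np.float64(2.0139613194750474))
bar model [694.83137695  48.05645852] ends [691.68703506 105.47042123] [697.97571885  -9.35750419]
shoe plate ctr stand [-47.51603761  59.65712288] world [589.20643172 102.0183082 ]
shoe plate ctr stand [-39.30605621  -0.09416756] world [600.67158044  42.80537998]
shoe plate ctr stand [-44.66988559 -60.6903681 ] world [598.62943213 -17.99346718]
```

```bash
cat >> h.py <<'E'
from scipy.spatial.transform import Rotation as Ro
def go(P,jaw):   # jaw axis world angle deg, tool down
    s=env.read_state(); R=np.array(s["tool_rot"]); p=np.array(s["tcp_pos"])
    j=np.radians(jaw); x=np.array([np.cos(j),np.sin(j),0]); z=np.array([0,0,-1.]); D=np.c_[x,np.cross(z,x),z]
    print("t",s["t"],"tcp",p.round(1),"->",(R.T@(np.array(P)-p)/10).round(2), Ro.from_matrix(R.T@D).as_rotvec(degrees=True).round(2),"F",np.round(s["contact_force"],1),"op",round(s["opening"],1))
E
python3 -c "
from h import *
go((694,48,200),3.3)"
```

```text
t 0.35 tcp [187.6 622.2 214.4] -> [-40.35  65.06   1.46] [2.000e-02 2.000e-02 6.992e+01] F [ 0.7  0.2 -0. ] op 91.8
```

Request:
drive_tool([
  [-4, 6.5, -3, 0, 0, 7],
  [-8, 13, -3, 0, 0, 14],
  [-12, 19.5, -3, 0, 0, 21],
  [-16, 26, -3, 0, 0, 28],
  [-20, 32.5, -3, 0, 0, 35],
  [-24, 39, -3, 0, 0, 42],
  [-28, 45.5, -3, 0, 0, 49],
  [-32, 52, -3, 0, 0, 56],
  [-36, 58.5, -2, 0, 0, 63],
  [-40.3, 65, 0, 0, 0, 69.9],
  [-40.3, 65, 0, 0, 0, 69.9],
  [-40.3, 65, 0, 0, 0, 69.9],
  [-40.3, 65, 0, 0, 0, 69.9],
  [-40.3, 65, 0, 0, 0, 69.9],
  [-40.3, 65, 0, 0, 0, 69.9],
  [-40.3, 65, 0, 0, 0, 69.9],
  [-40.3, 65, 0, 0, 0, 69.9],
  [-40.3, 65, 0, 0, 0, 69.9],
  [-40.3, 65, 0, 0, 0, 69.9],
  [-40.3, 65, 0, 0, 0, 69.9],
], hand=0, newtons=25)

```text
t: 2.02
tcp_pos: [695.6, 42.0, 213.8]
tool_rot: [[0.999, 0.05, 0.001], [0.05, -0.999, -0.004], [0.0, 0.004, -1.0]]
contact_force: [-1.1, -0.3, 0.3]
opening: 45.5
```

```bash
python3 -c "
from h import *
go((694,48,200),3.3)
c=cam('wrist');save(c,'w1.png',None,1.5)
for P in [(691.7,105.5,99),(698,-9.4,99)]: print(proj(c,P))
c=cam('top');save(c,'t1.png',None,1.5)
"
```

```text
t 2.0167 tcp [695.6  42.  213.8] -> [-0.13 -0.61  1.38] [ 0.23 -0.02 -0.42] F [-1.1 -0.3  0.3] op 45.5
(np.float64(253.88973780269325), np.float64(124.08058732472303))
(np.float64(254.4973900857611), np.float64(235.63722697832497))
```

View pics/w1.png

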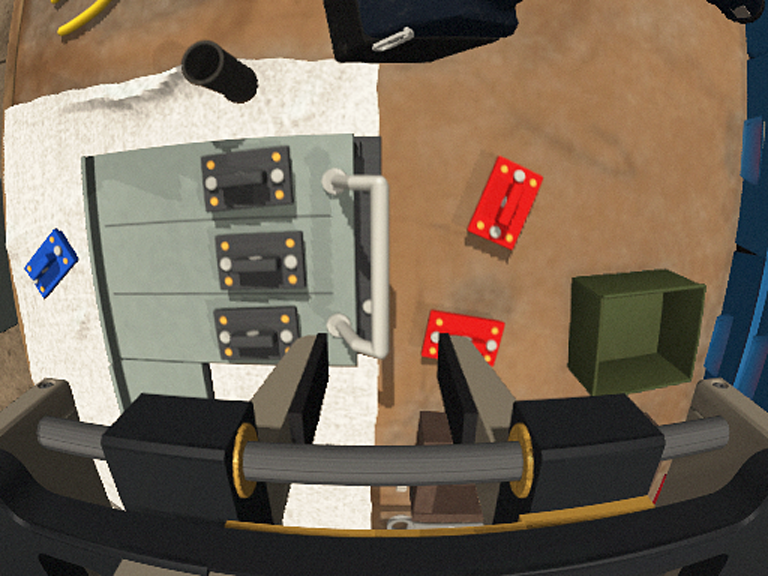

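Run:
```python
from h import *
c=cam('wrist');save(c,'w2.png',(40,70,290,260),3)
go((694,48,200),3.3)
```

```text
t 2.1667 tcp [693.1  50.  214.2] -> [0.08 0.2  1.42] [-0.06  0.05  0.06] F [ 0.7  0.3 -0.2] op 46.1
```

View pics/w2.png

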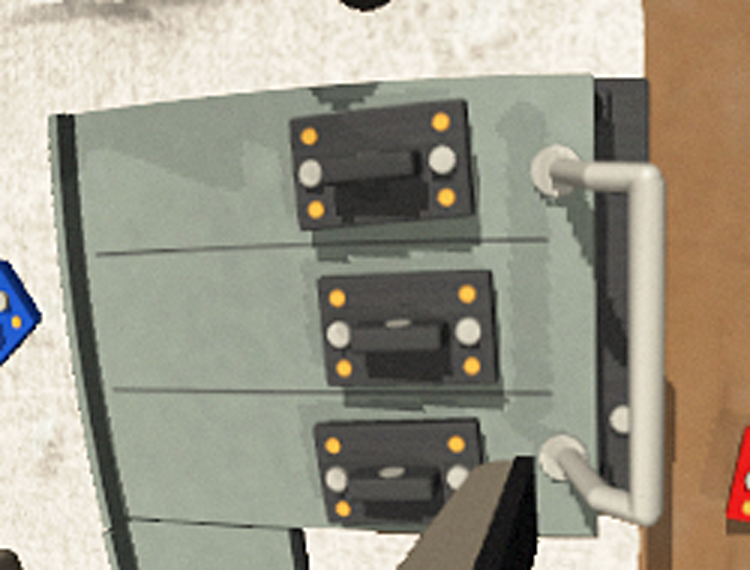

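Run:
```python
from h import *
c=cam('wrist')
T=lambda u,v:(40+u/3-.33,70+v/3-.33)
pts=[((35,95,44),(595,76)),((35,-95,44),(598,536)),((-200,95,58),(50,116)),((-200,-95,58),(103,528)),((55,57.5,99),(648,174)),((55,-57.5,99),(648,514))]
W=[onz(c,*T(*p),m[2])[:2] for m,p in pts]
a,t,r=fit2([m[:2] for m,_ in pts],W); print(np.degrees(a),t);print(r.round(1)); print(np.round(W,1))
R=np.array([[np.cos(a),-np.sin(a)],[np.sin(a),np.cos(a)]])
print("bar",R@[55,0]+t)
for p in [(379,166),(406,328),(398,474)]:
    w=onz(c,*T(*p),59)[:2]; print("shoe",R.T@(w-t))
go((694,48,200),3.3)
```

```text
3.225017958000188 [638.6626023   48.09659434]
[[ 0.2 -0.9]
 [-0.7  0.4]
 [ 0.6 -0.5]
 [-0.8 -0.2]
 [ 0.1  2. ]
 [ 0.6 -0.9]]
[[668.4 144. ]
 [678.3 -44.4]
 [434.2 131.2]
 [443.5 -58.2]
 [690.4 110.6]
 [697.4  -7.1]]
bar [693.57549851  51.19075489]
shoe [-45.54839735  62.27605535]
shoe [-37.87183504  -0.28561696]
shoe [-46.08675356 -61.07250934]
t 2.2167 tcp [692.9  50.9 214.5] -> [0.09 0.29 1.45] [-0.08  0.04  0.14] F [-0.3  0.3 -1.4] op 45.7
```

```bash
cat >> h.py <<'E'
YAW=3.225; _a=np.radians(YAW); RS=np.array([[np.cos(_a),-np.sin(_a),0],[np.sin(_a),np.cos(_a),0],[0,0,1]]); TS=np.array([638.66,48.1,0])
def st(x,y,z): return RS@[x,y,z]+TS
def tost(P): return RS.T@(np.array(P)-TS)
E
python3 -c "
from h import *
go(st(55,0,80),YAW)"
```

```text
t 2.2167 tcp [692.9  50.9 214.5] -> [ 7.000e-02 -1.000e-02  1.345e+01] [-0.08  0.04  0.22] F [-0.3  0.3 -1.4] op 45.7
```

Request:
drive_tool([
  [0.07, 0, 4, 0, 0, 0.2],
  [0.07, 0, 8, 0, 0, 0.2],
  [0.07, 0, 11, 0, 0, 0.2],
  [0.07, 0, 13, 0, 0, 0.2],
  [0.07, 0, 13.4, 0, 0, 0.2],
  [0.07, 0, 13.4, 0, 0, 0.2],
  [0.07, 0, 13.4, 0, 0, 0.2],
])

```text
t: 2.8
tcp_pos: [695.0, 50.1, 82.1]
tool_rot: [[0.998, 0.056, 0.002], [0.056, -0.998, 0.001], [0.002, -0.001, -1.0]]
contact_force: [0.4, 0.7, 0.6]
opening: 46.0
```

```bash
python3 -c "
from h import *
go(st(55,0,80),YAW)
c=cam('wrist');save(c,'w3.png',None,1.5)"
```

```text
t 2.8 tcp [695.   50.1  82.1] -> [-0.14 -0.12  0.21] [-0.03 -0.11 -0.02] F [0.4 0.7 0.6] op 46.0
```

View pics/w3.png

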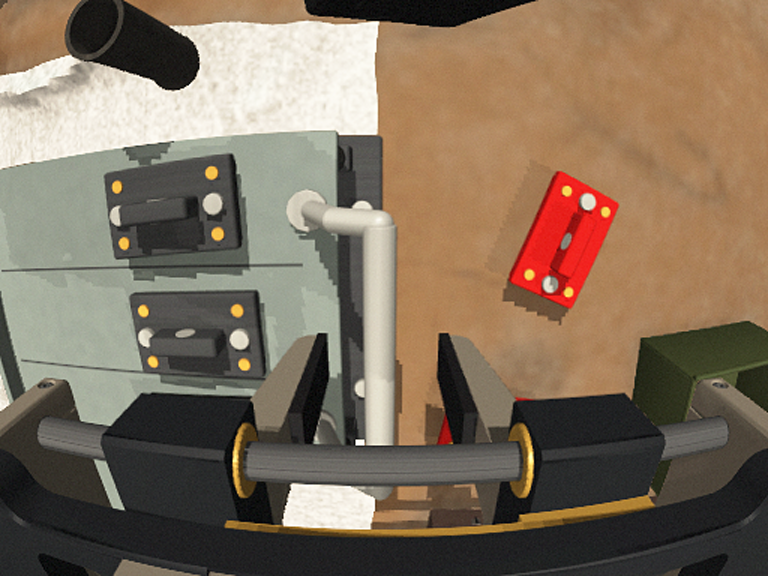

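Request:
drive_tool([
  [0, 0, 0, 0, 0, 0],
  [0, 0, 0, 0, 0, 0],
  [0, 0, 0, 0, 0, 0],
  [0, 0, 0, 0, 0, 0],
  [0, 0, 0, 0, 0, 0],
  [0, 0, 0, 0, 0, 0],
  [0, 0, 0, 0, 0, 0],
  [0, 0, 0, 0, 0, 0],
], hand=-1, newtons=30)

```text
t: 3.52
tcp_pos: [693.7, 48.8, 80.8]
tool_rot: [[0.999, 0.054, -0.001], [0.054, -0.999, 0.0], [-0.001, -0.0, -1.0]]
contact_force: [-4.6, -0.3, 4.5]
opening: 11.2
```

```bash
python3 -c "
from h import *
s=env.read_state()
go(st(55,0,80),YAW)
import numpy as np
for d in [2,4,6,8,10,12,14,16,18,20,21]:
  b=np.arctan2(63,255)+np.radians(d); r=np.hypot(255,63); print(d,(-200+r*np.cos(b)-55)/10,-(36+r*np.sin(b)-99)/10)"
```

```text
t 3.5167 tcp [693.7  48.8  80.8] -> [-0.   -0.24  0.08] [-0.02  0.07 -0.11] F [-4.6 -0.3  4.5] op 11.2
2 -0.2354007402388163 -0.886099376134078
4 -0.5015825029624722 -1.7634435971120879
6 -0.7982209866952473 -2.6309637541452857
8 -1.1249547831383666 -3.487602907553563
10 -1.4813858174903545 -4.332317374483637
12 -1.8670798334398397 -5.16407800047584
14 -2.281566922239995 -5.981871413330305
16 -2.7243420952199644 -6.784701257744888
18 -3.194865899035753 -7.571589409220627
20 -3.692565072911049 -8.341577165755776
21 -3.9514172064567474 -8.719939400337529
```

Request:
drive_tool([
  [-0.05, 0, -0.22, 0, 0, 0],
  [-0.11, 0, -0.45, 0, 0, 0],
  [-0.17, 0, -0.67, 0, 0, 0],
  [-0.23, 0, -0.89, 0, 0, 0],
  [-0.3, 0, -1.1, 0, 0, 0],
  [-0.37, 0, -1.33, 0, 0, 0],
  [-0.43, 0, -1.54, 0, 0, 0],
  [-0.5, 0, -1.76, 0, 0, 0],
  [-0.57, 0, -1.98, 0, 0, 0],
  [-0.65, 0, -2.2, 0, 0, 0],
  [-0.72, 0, -2.42, 0, 0, 0],
  [-0.8, 0, -2.63, 0, 0, 0],
  [-0.88, 0, -2.85, 0, 0, 0],
  [-0.96, 0, -3.06, 0, 0, 0],
  [-1.04, 0, -3.27, 0, 0, 0],
  [-1.12, 0, -3.49, 0, 0, 0],
  [-1.21, 0, -3.7, 0, 0, 0],
  [-1.3, 0, -3.91, 0, 0, 0],
  [-1.39, 0, -4.12, 0, 0, 0],
  [-1.48, 0, -4.33, 0, 0, 0],
])

```text
t: 5.18
tcp_pos: [679.3, 48.1, 124.0]
tool_rot: [[0.999, 0.054, -0.0], [0.054, -0.999, 0.0], [-0.0, -0.0, -1.0]]
contact_force: [0.1, -0.0, -10.5]
opening: 11.1
```

```bash
python3 -c "
from h import *
s=env.read_state(); p=tost(s['tcp_pos'])
print(np.degrees(np.arctan2(p[2]+19-36,p[0]+200)-np.arctan2(63,255)), s['wrist_torque'])
go(st(55,0,80),YAW)
c=cam('scene');save(c,'s2.png',(180,120,330,270),4)"
```

```text
10.106144975068503 [-0.11373041 -0.0658821  -0.04866443]
t 5.1833 tcp [679.3  48.1 124. ] -> [ 1.44 -0.23  4.4 ] [-0.    0.01 -0.1 ] F [  0.1  -0.  -10.5] op 11.1
```

View pics/s2.png

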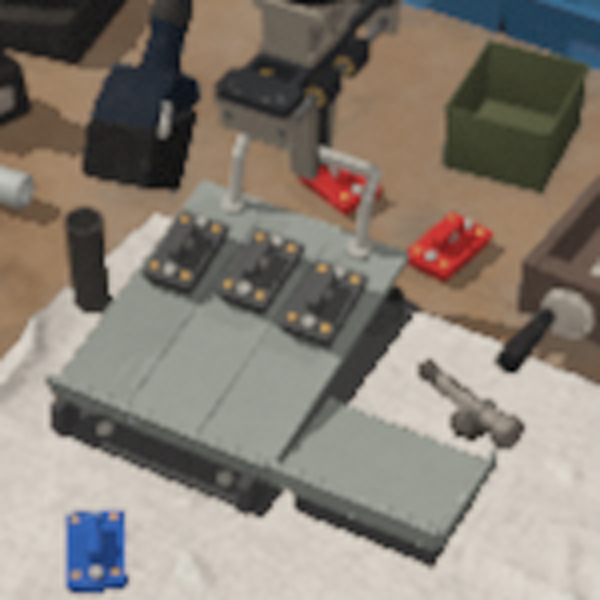

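Request:
drive_tool([
  [-0.09, 0, -0.21, 0, 0, 0],
  [-0.19, 0, -0.42, 0, 0, 0],
  [-0.29, 0, -0.62, 0, 0, 0],
  [-0.39, 0, -0.83, 0, 0, 0],
  [-0.49, 0, -1.04, 0, 0, 0],
  [-0.59, 0, -1.24, 0, 0, 0],
  [-0.7, 0, -1.45, 0, 0, 0],
  [-0.8, 0, -1.65, 0, 0, 0],
  [-0.91, 0, -1.85, 0, 0, 0],
  [-1.02, 0, -2.05, 0, 0, 0],
  [-1.13, 0, -2.25, 0, 0, 0],
  [-1.24, 0, -2.45, 0, 0, 0],
  [-1.36, 0, -2.65, 0, 0, 0],
  [-1.48, 0, -2.85, 0, 0, 0],
  [-1.59, 0, -3.04, 0, 0, 0],
  [-1.71, 0, -3.24, 0, 0, 0],
  [-1.83, 0, -3.43, 0, 0, 0],
  [-1.96, 0, -3.63, 0, 0, 0],
  [-2.09, 0, -3.82, 0, 0, 0],
  [-2.21, 0, -4.01, 0, 0, 0],
])

```text
t: 6.9
tcp_pos: [657.8, 46.9, 164.5]
tool_rot: [[0.999, 0.054, 0.001], [0.054, -0.999, 0.0], [0.001, -0.0, -1.0]]
contact_force: [2.3, 0.5, -8.9]
opening: 10.9
```

Request:
drive_tool([
  [0, 0, 0, 0, 0, 0],
  [0, 0, 0, 0, 0, 0],
  [0, 0, 0, 0, 0, 0],
  [0, 0, 0, 0, 0, 0],
  [0, 0, 0, 0, 0, 0],
  [0, 0, 0, 0, 0, 0],
])

```text
t: 7.4
tcp_pos: [657.9, 46.9, 164.4]
tool_rot: [[0.999, 0.054, 0.001], [0.054, -0.999, 0.0], [0.001, -0.0, -1.0]]
contact_force: [3.0, -0.2, -4.8]
opening: 10.9
```

```bash
python3 -c "
from h import *
s=env.read_state(); p=tost(s['tcp_pos'])
print(np.degrees(np.arctan2(p[2]+19-36,p[0]+200)-np.arctan2(63,255)), s['wrist_torque'])
go(st(55,0,80),YAW)
c=cam('scene');save(c,'s3.png',(180,120,330,270),4)"
```

```text
20.038640417909114 [-0.00626278 -0.79705717 -0.01656505]
t 7.4 tcp [657.9  46.9 164.4] -> [ 3.58 -0.24  8.44] [-0.   -0.06 -0.1 ] F [ 3.  -0.2 -4.8] op 10.9
```

View pics/s3.png

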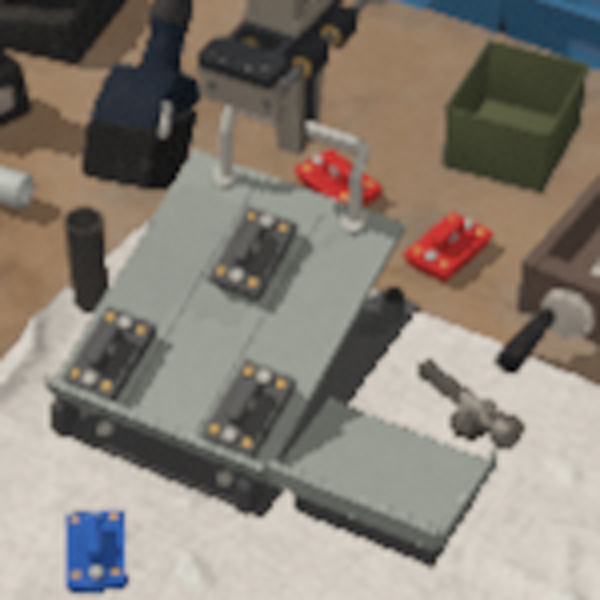

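Request:
drive_tool([
  [0.12, 0, 0.19, 0, 0, 0],
  [0.25, 0, 0.38, 0, 0, 0],
  [0.37, 0, 0.58, 0, 0, 0],
  [0.5, 0, 0.77, 0, 0, 0],
  [0.62, 0, 0.97, 0, 0, 0],
  [0.74, 0, 1.16, 0, 0, 0],
  [0.86, 0, 1.36, 0, 0, 0],
  [0.97, 0, 1.56, 0, 0, 0],
  [1.08, 0, 1.76, 0, 0, 0],
  [1.19, 0, 1.96, 0, 0, 0],
  [1.3, 0, 2.16, 0, 0, 0],
  [1.41, 0, 2.36, 0, 0, 0],
  [1.52, 0, 2.56, 0, 0, 0],
  [1.62, 0, 2.77, 0, 0, 0],
  [1.73, 0, 2.97, 0, 0, 0],
  [1.83, 0, 3.18, 0, 0, 0],
  [1.93, 0, 3.39, 0, 0, 0],
  [2.02, 0, 3.59, 0, 0, 0],
  [2.12, 0, 3.8, 0, 0, 0],
  [2.21, 0, 4.01, 0, 0, 0],
])

```text
t: 9.12
tcp_pos: [679.7, 48.0, 123.7]
tool_rot: [[0.999, 0.054, 0.0], [0.054, -0.999, -0.0], [0.0, 0.0, -1.0]]
contact_force: [4.6, 0.2, -2.7]
opening: 10.8
```

Request:
drive_tool([
  [0.09, 0, 0.21, 0, 0, 0],
  [0.18, 0, 0.42, 0, 0, 0],
  [0.27, 0, 0.63, 0, 0, 0],
  [0.36, 0, 0.84, 0, 0, 0],
  [0.44, 0, 1.06, 0, 0, 0],
  [0.52, 0, 1.27, 0, 0, 0],
  [0.6, 0, 1.48, 0, 0, 0],
  [0.68, 0, 1.7, 0, 0, 0],
  [0.76, 0, 1.92, 0, 0, 0],
  [0.83, 0, 2.13, 0, 0, 0],
  [0.91, 0, 2.35, 0, 0, 0],
  [0.98, 0, 2.57, 0, 0, 0],
  [1.05, 0, 2.79, 0, 0, 0],
  [1.11, 0, 3.0, 0, 0, 0],
  [1.18, 0, 3.22, 0, 0, 0],
  [1.25, 0, 3.44, 0, 0, 0],
  [1.31, 0, 3.67, 0, 0, 0],
  [1.37, 0, 3.88, 0, 0, 0],
  [1.43, 0, 4.11, 0, 0, 0],
  [1.48, 0, 4.31, 0, 0, 0],
])

```text
t: 10.78
tcp_pos: [693.7, 48.7, 82.1]
tool_rot: [[0.999, 0.054, -0.002], [0.054, -0.999, 0.0], [-0.002, -0.001, -1.0]]
contact_force: [-8.0, -1.0, 17.4]
opening: 10.8
```

```bash
python3 -c "
from h import *
s=env.read_state(); p=tost(s['tcp_pos'])
print(np.degrees(np.arctan2(p[2]+19-36,p[0]+200)-np.arctan2(63,255)), s['wrist_torque'])
go(st(55,0,80),YAW)
c=cam('scene');save(c,'s4.png',(180,120,330,270),4)"
```

```text
0.4327583582200193 [-0.22680302  1.85699774 -0.02302616]
t 10.7833 tcp [693.7  48.7  82.1] -> [-0.   -0.25  0.21] [-0.03  0.11 -0.11] F [-8.  -1.  17.4] op 10.8
```

Request:
drive_tool([
  [0, 0, -0.05, 0, 0, 0],
  [0, 0, -0.05, 0, 0, 0],
  [0, 0, -0.05, 0, 0, 0],
  [0, 0, -0.05, 0, 0, 0],
])

```text
t: 11.17
tcp_pos: [693.8, 48.7, 82.2]
tool_rot: [[0.999, 0.054, -0.001], [0.054, -0.999, 0.0], [-0.001, -0.0, -1.0]]
contact_force: [-3.5, -0.7, 6.5]
opening: 10.6
```

Request:
drive_tool([
  [0, 0, 0, 0, 0, 0],
  [0, 0, 0, 0, 0, 0],
  [0, 0, 0, 0, 0, 0],
  [0, 0, 0, 0, 0, 0],
  [0, 0, 0, 0, 0, 0],
  [0, 0, 0, 0, 0, 0],
], hand=-0.1)

```text
t: 11.67
tcp_pos: [694.3, 49.0, 81.1]
tool_rot: [[0.999, 0.055, -0.0], [0.055, -0.999, 0.0], [-0.0, -0.0, -1.0]]
contact_force: [0.2, 0.8, -0.3]
opening: 41.1
```

```bash
python3 -c "
from h import *
go(st(55,0,80),YAW)
c=cam('scene');save(c,'s4.png',(180,120,330,270),4)"
```

```text
t 11.6667 tcp [694.3  49.   81.1] -> [-0.06 -0.23  0.11] [-0.    0.01 -0.1 ] F [ 0.2  0.8 -0.3] op 41.1
```

View pics/s4.png

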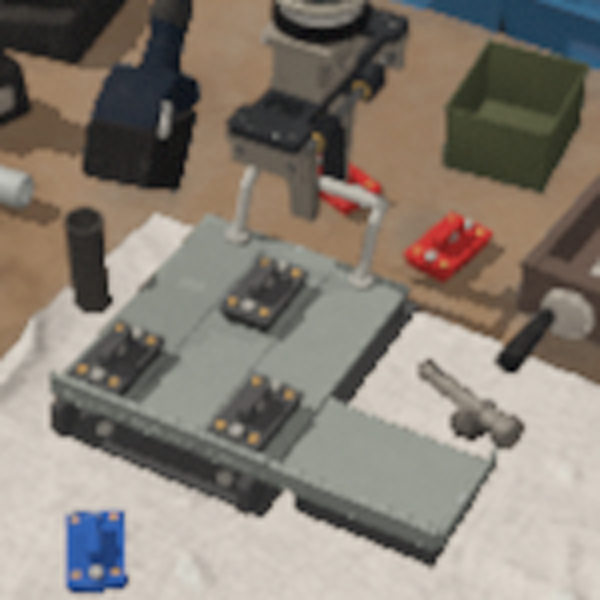

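```bash
python3 -c "
from h import *
go(st(55,0,200),YAW)
go(st(-159,112,200),YAW)"
```

```text
t 11.7167 tcp [694.3  49.   81.2] -> [ -0.06  -0.23 -11.88] [-0.  -0.  -0.1] F [ 0.  -0.4 -0.1] op 41.2
t 11.7167 tcp [694.3  49.   81.2] -> [-21.48 -11.39 -11.88] [-0.  -0.  -0.1] F [ 0.  -0.4 -0.1] op 41.2
```

Request:
drive_tool([
  [0, 0, -3, 0, 0, 0],
  [0, 0, -6, 0, 0, 0],
  [0, 0, -9.5, 0, 0, 0],
  [0, 0, -12, 0, 0, 0],
  [-3, -1.5, -12, 0, 0, 0],
  [-6, -3, -12, 0, 0, 0],
  [-9, -4.5, -12, 0, 0, 0],
  [-12, -6, -12, 0, 0, 0],
  [-15, -8, -12, 0, 0, 0],
  [-18, -10, -12, 0, 0, 0],
  [-21.5, -11.4, -12, 0, 0, 0],
  [-21.5, -11.4, -12, 0, 0, 0],
  [-21.5, -11.4, -12, 0, 0, 0],
  [-21.5, -11.4, -12, 0, 0, 0],
])

```text
t: 12.88
tcp_pos: [474.4, 150.9, 201.9]
tool_rot: [[0.999, 0.054, 0.002], [0.054, -0.999, 0.001], [0.002, -0.0, -1.0]]
contact_force: [1.0, 0.1, 0.5]
opening: 41.4
```

Request:
drive_tool([
  [0, 0, 0, 0, 0, 0],
  [0, 0, 0, 0, 0, 0],
], hand=-0.565)

```text
t: 13.05
tcp_pos: [474.7, 150.2, 201.3]
tool_rot: [[0.999, 0.052, 0.001], [0.052, -0.999, -0.0], [0.001, 0.001, -1.0]]
contact_force: [0.5, 0.5, 0.2]
opening: 29.7
```

```bash
python3 -c "
from h import *
go(st(-159,112,80),YAW)
c=cam('wrist');save(c,'w5.png',None,1.5)
for P in [st(-159,62,59),st(-159,84,59),st(-159,-62,59),st(-200,95,58)]: print(np.array(proj(c,P))*1.5)
c=cam('top');save(c,'t5.png',(150,100,350,250),4)"
```

```text
t 13.05 tcp [474.7 150.2 201.3] -> [-0.11 -0.09 12.13] [ 0.03 -0.04 -0.22] F [0.5 0.5 0.2] op 29.7
[380.79456214 336.40406051]
[380.64207674 308.83783377]
[381.57628005 466.16704709]
[325.18270288 294.392085  ]
```

View pics/w5.png

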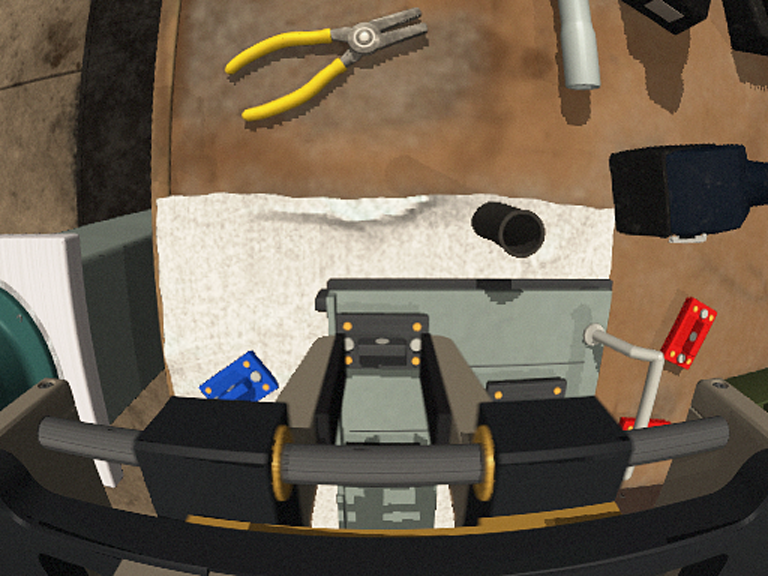

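View pics/t5.png

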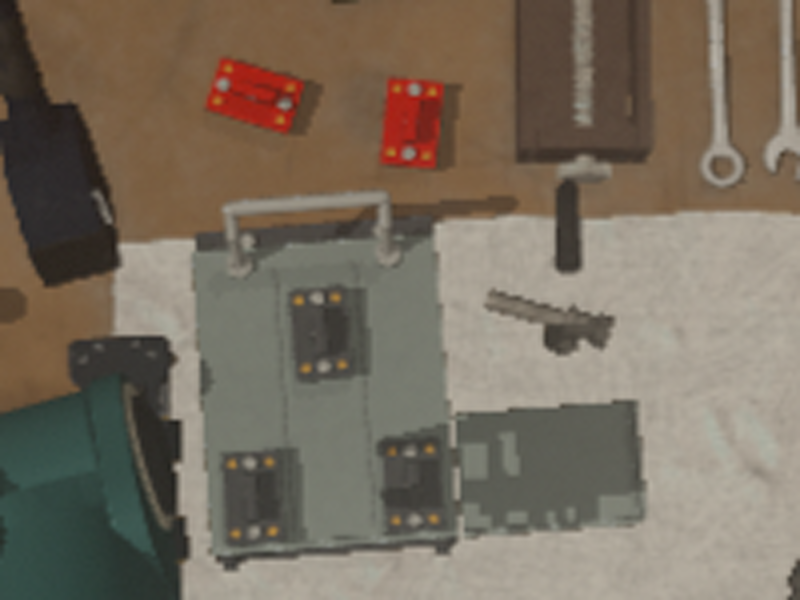

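Request:
drive_tool([
  [-0.1, -0.1, 3, 0, 0, 0],
  [-0.1, -0.1, 6, 0, 0, 0],
  [-0.1, -0.1, 9, 0, 0, 0],
  [-0.1, -0.1, 12, 0, 0, 0],
  [-0.1, -0.1, 14, 0, 0, 0],
  [-0.1, -0.1, 15.2, 0, 0, 0],
  [-0.1, -0.1, 15.2, 0, 0, 0],
  [-0.1, -0.1, 15.2, 0, 0, 0],
  [-0.1, -0.1, 15.2, 0, 0, 0],
])

```text
t: 13.9
tcp_pos: [473.3, 151.8, 49.9]
tool_rot: [[0.999, 0.054, 0.001], [0.054, -0.999, 0.0], [0.001, -0.0, -1.0]]
contact_force: [0.7, 0.3, -0.5]
opening: 19.9
```

```bash
python3 -c "
from h import *
go(st(-159,112,48.5),YAW)
go(st(-159,-117,48.5),YAW)
c=cam('wrist');save(c,'w6.png',None,1.5)"
```

```text
t 13.9 tcp [473.3 151.8  49.9] -> [0.02 0.09 0.14] [-0.01 -0.07 -0.14] F [ 0.7  0.3 -0.5] op 19.9
t 13.9 tcp [473.3 151.8  49.9] -> [ 0.08 22.99  0.14] [-0.01 -0.07 -0.14] F [ 0.7  0.3 -0.5] op 19.9
```

View pics/w6.png

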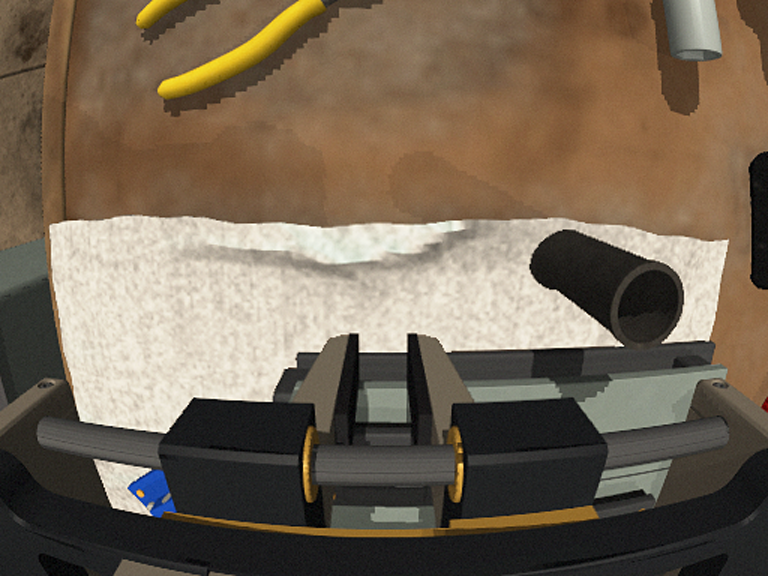

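Request:
drive_tool([
  [0, 0.5, 0.1, 0, 0, 0],
  [0, 1, 0.1, 0, 0, 0],
  [0, 1.5, 0.1, 0, 0, 0],
  [0, 2, 0.1, 0, 0, 0],
  [0, 2.5, 0.1, 0, 0, 0],
  [0, 3, 0.1, 0, 0, 0],
  [0, 3.5, 0.1, 0, 0, 0],
  [0, 4, 0.1, 0, 0, 0],
  [0, 4.5, 0.1, 0, 0, 0],
  [0, 5, 0.1, 0, 0, 0],
  [0, 5.5, 0.1, 0, 0, 0],
  [0, 6, 0.1, 0, 0, 0],
  [0, 6.5, 0.1, 0, 0, 0],
  [0, 7, 0.1, 0, 0, 0],
  [0, 7.5, 0.1, 0, 0, 0],
  [0, 8, 0.1, 0, 0, 0],
  [0, 8.5, 0.1, 0, 0, 0],
  [0, 9, 0.1, 0, 0, 0],
])

```text
t: 15.45
tcp_pos: [477.3, 61.6, 48.3]
tool_rot: [[0.999, 0.054, -0.0], [0.054, -0.999, -0.0], [-0.0, 0.0, -1.0]]
contact_force: [-0.2, 0.6, 0.9]
opening: 19.9
```

```bash
python3 -c "
from h import *
go(st(-159,-117,48.5),YAW)
c=cam('scene');save(c,'s6.png',(180,120,330,270),4)"
```

```text
t 15.45 tcp [477.3  61.6  48.3] -> [ 0.16 13.95 -0.02] [ 0.    0.   -0.11] F [-0.2  0.6  0.9] op 19.9
```

View pics/s6.png

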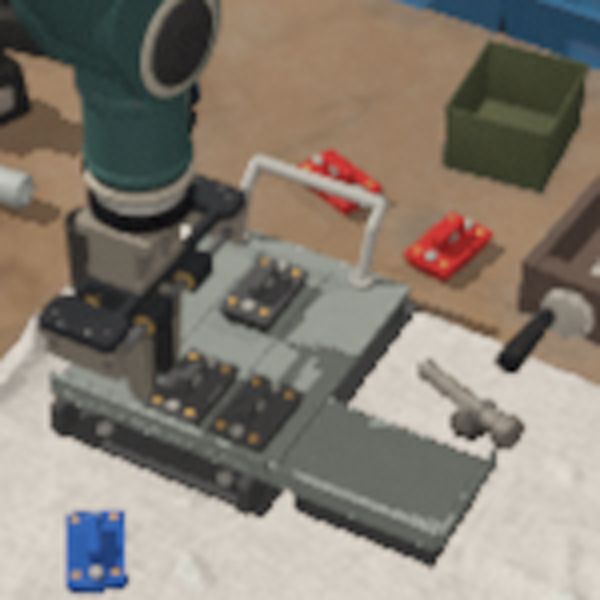

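Request:
drive_tool([
  [0, 0.5, 0, 0, 0, 0],
  [0, 1, 0, 0, 0, 0],
  [0, 1.5, 0, 0, 0, 0],
  [0, 2, 0, 0, 0, 0],
  [0, 2.5, 0, 0, 0, 0],
  [0, 3, 0, 0, 0, 0],
  [0, 3.5, 0, 0, 0, 0],
  [0, 4, 0, 0, 0, 0],
  [0, 4.5, 0, 0, 0, 0],
  [0, 5, 0, 0, 0, 0],
  [0, 5.5, 0, 0, 0, 0],
  [0, 6, 0, 0, 0, 0],
  [0, 6.5, 0, 0, 0, 0],
  [0, 7, 0, 0, 0, 0],
  [0, 7.5, 0, 0, 0, 0],
  [0, 8, 0, 0, 0, 0],
  [0, 8.5, 0, 0, 0, 0],
  [0, 9, 0, 0, 0, 0],
  [0, 9.5, 0, 0, 0, 0],
  [0, 10, 0, 0, 0, 0],
])

```text
t: 17.17
tcp_pos: [483.0, -38.2, 48.4]
tool_rot: [[0.999, 0.054, 0.0], [0.054, -0.999, 0.0], [0.0, -0.0, -1.0]]
contact_force: [-0.1, 1.2, -0.2]
opening: 19.7
```

```bash
python3 -c "
from h import *
go(st(-159,-117,48.5),YAW)
c=cam('scene');save(c,'s7.png',(180,120,330,270),4)"
```

```text
t 17.1667 tcp [483.  -38.2  48.4] -> [ 0.14  3.96 -0.01] [-0.01 -0.03 -0.1 ] F [-0.1  1.2 -0.2] op 19.7
```

View pics/s7.png

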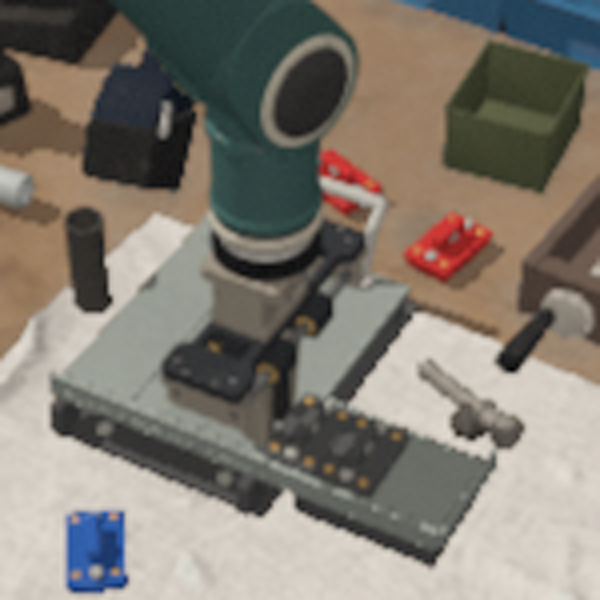

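Request:
drive_tool([
  [0, 0.5, 0, 0, 0, 0],
  [0, 1, 0, 0, 0, 0],
  [0, 1.5, 0, 0, 0, 0],
  [0, 2, 0, 0, 0, 0],
  [0, 2.5, 0, 0, 0, 0],
  [0, 3, 0, 0, 0, 0],
  [0, 3.4, 0, 0, 0, 0],
  [0, 3.7, 0, 0, 0, 0],
  [0, 3.9, 0, 0, 0, 0],
  [0, 4, 0, 0, 0, 0],
  [0, 4, 0, 0, 0, 0],
  [0, 4, 0, 0, 0, 0],
])

```text
t: 18.22
tcp_pos: [485.0, -78.0, 48.3]
tool_rot: [[0.999, 0.054, 0.0], [0.054, -0.999, -0.0], [0.0, 0.0, -1.0]]
contact_force: [0.7, 0.2, -0.5]
opening: 20.0
```

```bash
python3 -c "
from h import *
go(st(-159,-117,48.5),YAW)
c=cam('scene');save(c,'s8.png',(180,120,330,270),4)"
```

```text
t 18.2167 tcp [485.  -78.   48.3] -> [ 0.15 -0.03 -0.02] [ 0.02 -0.02 -0.11] F [ 0.7  0.2 -0.5] op 20.0
```

View pics/s8.png

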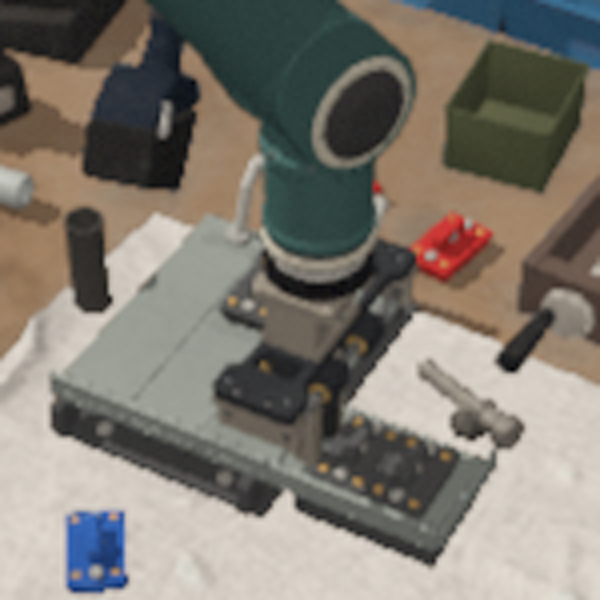

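Back off to the left, then rise, and look from above.

Request:
drive_tool([
  [0, -1, 0, 0, 0, 0],
  [0, -2, -1, 0, 0, 0],
  [0, -2.5, -4, 0, 0, 0],
  [0, -2.5, -8, 0, 0, 0],
  [0, -2.5, -12, 0, 0, 0],
  [0, -5, -16, 0, 0, 0],
  [0, -8, -18, 0, 0, 0],
  [0, -11, -18, 0, 0, 0],
  [0, -14, -18, 0, 0, 0],
  [0, -17, -18, 0, 0, 0],
  [0, -20, -18, 0, 0, 0],
  [0, -23, -18, 0, 0, 0],
  [0, -26, -18, 0, 0, 0],
  [0, -26, -18, 0, 0, 0],
  [0, -26, -18, 0, 0, 0],
  [0, -26, -18, 0, 0, 0],
])

```text
t: 19.6
tcp_pos: [470.4, 181.6, 228.1]
tool_rot: [[0.998, 0.055, -0.0], [0.055, -0.998, -0.001], [-0.0, 0.001, -1.0]]
contact_force: [-0.5, -1.0, 0.4]
opening: 20.0
```

```bash
python3 -c "
from h import *
go(st(-159,-117,48.5),YAW)
c=cam('scene');save(c,'s9.png',(180,120,330,270),4)
c=cam('top');save(c,'t9.png',(170,130,330,250),5)"
```

```text
t 19.6 tcp [470.4 181.6 228.1] -> [ 0.19 25.97 17.98] [ 0.04  0.02 -0.09] F [-0.5 -1.   0.4] op 20.0
```

View pics/s9.png

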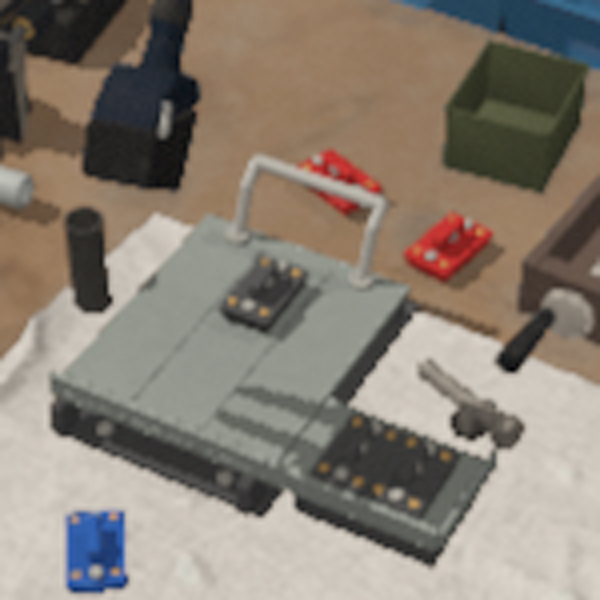

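View pics/t9.png

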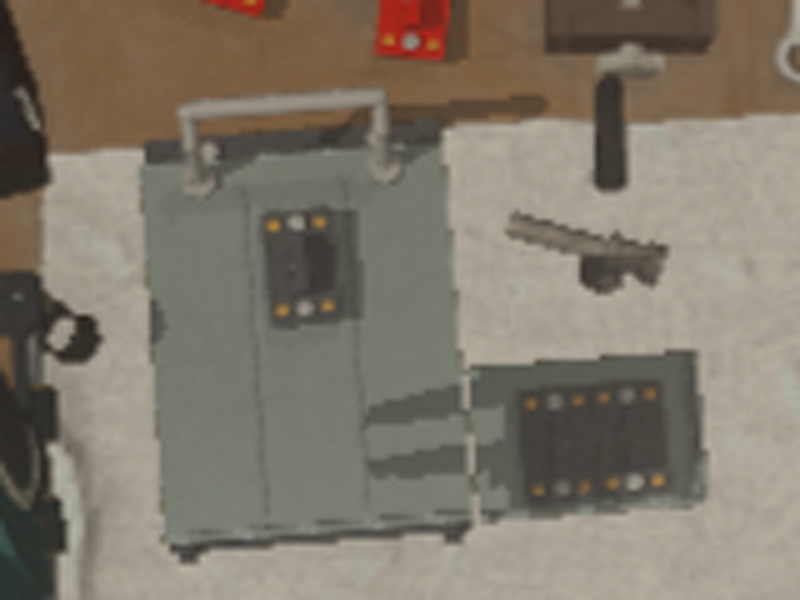

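Run:
```python
from h import *
c=cam('top')
T=lambda u,v:(170+u/5-.4,130+v/5-.4)
for n,p,z in [("L",(559,446),58),("R",(632,438),58),("stuck",(300,266),59)]:
    q=tost(onz(c,*T(*p),z)); print(n,q.round(1),"ledge",(q-[-159,-164,43]).round(1))
print(env.read_state()["dq"].round(2), env.read_state()["contact_force"].round(2))
```

```text
L [-159.5 -150.7   58. ] ledge [-0.5 13.3 15. ]
R [-158.2 -194.9   58. ] ledge [  0.8 -30.9  15. ]
stuck [-38.2  -3.1  59. ] ledge [120.8 160.9  16. ]
[ 0.26 -0.15 -0.27 -0.23 -0.19  0.04 -0.11] [0.07 0.12 0.26]
```

All within tolerance; hand in.

```bash
python3 -c "
from cell import env
print(env.finish_job())"
```

```text
the job is handed in; nothing more can be done
None
```

The slip test is done and handed in at about 20 s of the 58 s; no verdict came back, so this rests on my own checks.

**Tilt:** I gripped the board by its bar and raised it to 20.0° (worked out from the arm's position), held it there 0.5 s, and lowered it at about 6°/s. The left and right shoes slid to the fence and the middle one stuck. When the board landed on its stops, the arm read a contact force of about 19 N on the gripper for a moment. The fingers then slipped about 1 mm on the bar, so the board's position had to be checked by camera, which showed it flat after release.

**Push:** One sweep along the fence moved both worn shoes, side by side, onto the ledge.

**Last checks in the top view:**

| Shoe | Ledge x (mm) | Ledge y (mm) | Allowed |
|---|---|---|---|
| Left worn shoe | -0.5 | 13 | x within ±22, y from -67 to 54 |
| Right worn shoe | 0.8 | -31 | x within ±22, y from -67 to 54 |

- **Worn shoes:** both look flat on the ledge.
- **Stuck shoe:** at board x of about 162 mm, it had not visibly moved from its start.
- **Bystanders:** the sleeve and nearby tools in the close-ups looked unmoved. I did not take a full before-and-after view of all six.
- **Arm:** clear of everything, with almost no contact force.

One disagreement: the first stand estimates from the top and scene cameras had errors of up to 9 mm. I worked from the wrist camera's estimate instead, which was good to about 2 mm.

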